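# Shut the bench air at the valve box

### The job

Shut off the bench air: push the yellow cover of the valve box all the way back by its black rib, then push the red handle a quarter turn clockwise to its stop, so that it lies across its pipe. Only push with the fingers: do not pinch or grip the rib or the handle. Leave the blue handle, the wire spool, the loudspeaker and the screw jar where they are.

Things in the scene. Friction and masses are not known exactly. Their poses are not given: they have to be found in the camera images.
- air_box: Grey steel valve box fixed to the bench, 300 x 300 mm, walls 84 mm high. Origin on the bench surface under the box; its x axis points from the front wall (towards the robot) to the back, y to the left, z up. Footprint x -145..+155, y -150..+150 mm. The front part is an open bay (inside x -135..+5 mm, y -140..+140 mm), the rear part (x +5..+150 mm) a fixed deck with its top 84 mm above the bench. Aluminium guide strips along both side walls rise to 96 mm.
- cover (a joint): Travel of the yellow sliding cover in m: 0 closes the bay, 0.135 is fully back at its stop over the deck. It slides along the box's +x with about 3 N of friction and stays where it is left. The cover is a plate 145 x 276 x 5 mm, its top 91 mm above the bench; shut, its front edge lies at box x -135 mm, over the front wall.
- cover_rib (a point): Centre of the top edge of the black rib standing on the cover, 111 mm above the bench. The rib is 12 mm thick along box x, 100 mm long along box y and 20 mm high above the cover; it lies 17.5 mm behind the cover's front edge (rib centre to edge) and moves with the cover. Push its near face (towards the front wall).
- red_handle (a joint): Angle of the red handle in rad: 0 is open (the handle points from its pivot towards the front wall, box -x, along its pipe), 1.571 is shut at its stop (the handle points to box +y, across its pipe). It turns clockwise seen from above about an upright axis, needs about 0.12 N m, and stays where it is left. It may start a little off 0.
- red_pivot (a point): On the turning axis of the red handle, level with the handle's top, 80 mm above the bench. The two pivots are at box x -45 mm and box y -75 or +35 mm; which one is red varies.
- red_tip (a point): Middle of the top edge of the free end of the red handle, 65 mm from its pivot, 80 mm above the bench. The handle is a straight bar 12 mm wide and 18 mm high (62 to 80 mm above the bench), with free space of 5 mm and more below it.
- blue_handle (a joint): Angle of the blue handle, the same in shape and motion as the red one; to be left as it is.
- blue_pivot (a point): On the turning axis of the blue handle, 80 mm above the bench.
- blue_tip (a point): Middle of the top edge of the free end of the blue handle, 65 mm from its pivot.
- wire_spool: Loose spool of orange wire with white flanges standing on the bench beside the box, diameter 72 mm, 54 mm high; origin at the centre of its underside. Bystander.
- speaker_driver: Loose dark loudspeaker driver lying face down beside the box, on the other side from the spool, diameter 100 mm, 54 mm high; origin at the centre of its underside. Bystander.
- screw_jar: Loose small amber jar with a white cap standing between the robot and the box, diameter 50 mm, 60 mm high; origin at the centre of its underside. Bystander.

How it is judged:
By the outcome, as a careful person would: the job done as asked, in the order asked, and still so for the second after the job is handed in, with the robot touching nothing.
It also fails if it takes over 48 s, if anything falls off the work surface, if the arm or the gripper's body presses on something with over 40 N, if the wrist force passes 120 N, or if a joint passes its speed limit or range.

### The arm

A 6-joint arm with a two-finger parallel gripper is mounted at the origin on the work surface. World frame = base frame: x ahead of the robot, y to its left, z up, the work surface at z = 0. Lengths are in m, angles in degrees, forces in N, time in s.
With the tool pointing down it reaches from about 0.325 to 0.85 m from the base axis. Payload 15.5 kg.
Tool frame: the origin (TCP) lies midway between the tips of the shut fingers; the grasp point (between the pads) lies 19 mm behind it; y points along the fingers, x is the direction in which the jaws open and shut, and the axes are right-handed (so a half turn about y gives the same grasp; the last joint's range is limited). The gripper opens to 91 mm and grips with 3 to 60 N. Pads are 32 mm wide; open, the fingers measure 118 mm over their backs; the gripper's body (76 mm by 178 mm) begins 60 mm behind the grasp point.
Start: joints at [61.106, 28.281, 77.091, -0, 74.628, -5.472], TCP at [0.248, 0.574, 0.214] pointing down, gripper open.
Joint ranges: [-166.48, 166.48], [-47.26, 123.95], [12.59, 153.08], [-70.14, 250.14], [6.76, 159.57], [-176.63, 176.63]. Speed limits (degrees/s): [108.29, 108.29, 147.25, 172.46, 172.46, 172.46].

### API

Orientations are given as a 3x3 rotation matrix whose columns are the frame's x, y, z axes.
In Python, from bench import ctrl gives the robot as it stands. The module is installed in compiled form; this text tells all that it offers. Calls block until the motion is done:
- ctrl.goto(position, orientation): joint-space move of the TCP to a pose.
- ctrl.move_l(position, vel=0.15, ori=None, contact_N=None): straight line of the TCP; ori=None keeps the orientation; vel is the mean speed in m/s. With contact_N (N) it stops when the force on the tool has changed by that much, and returns True; else False.
- ctrl.movej(angles): joint-space move.
- ctrl.command_gripper(opening): opening from 0.0 (shut) to 1.0 (fully open); the grip force is fixed at half the most; returns when the fingers have stopped.
- ctrl.sleep(seconds).
- ctrl.ik(position, orientation): joint angles nearest the present ones, or None.
- ctrl.read_camera(name): name is "scene" or "top" or "wrist"; returns the picture (400x640x3 uint8, blue, green, red); there is no depth.
- ctrl.camera_params(name): a dict with "fx", "fy", "cx", "cy" (pixels), "pose" (4x4, takes a point from camera to world coordinates); the wrist camera has in their place "T_tool_cam" (4x4, takes a point from camera to tool coordinates, whose origin is the TCP and whose axes are the tool frame's). Camera axes: x right, y up, looking along -z (the intrinsics and any distortion apply to the point x, -y, -z); pixel columns grow to the right and rows downward; lengths in m; the calibration is good to about 2 mm. A picture is of the moment at which its call begins: read the wrist's pose just before it. camera_params takes no time and is no camera call.
A pose or a line that the arm cannot do raises ctrl.MotionError and nothing moves.
- ctrl.sign_off(): hands the job in, once; it reports no verdict.
Readings, each from a call of its own:
- ctrl.current_t(): time.
- ctrl.current_q(): joint angles.
- ctrl.current_dq(): joint speeds.
- ctrl.current_effort(): joint torques, N m.
- ctrl.current_tool_pos(): TCP position.
- ctrl.current_eef_rot(): TCP orientation.
- ctrl.current_contact_force(): force on the tool from outside, world axes, zero at the start.
- ctrl.current_wrist_torque(): the same for the moment, N m.
- ctrl.current_grip_width(): opening from 0.0 (shut) to 1.0 (fully open).
Only numpy, scipy, OpenCV 4.12 (cv2) and the standard library are available. Lean on these libraries where they do the work, as an engineer would, in place of code of your own. Each camera call takes 0.05 s, during which the arm holds its last target. There are 200 camera calls.

## Working session

There is one attempt and no reset: what is moved stays moved. The work goes in short steps, each a Python script; the robot and the scene stay as the last script left them, time stands still between calls to the robot, and variables do not carry over. Pictures are saved under pics/ and viewed, about 8 in all and at most 12, crops included, and the job is handed in when it is done.

```bash
mkdir -p pics
python3 - <<'E'
from bench import ctrl
import cv2,numpy as np
np.set_printoptions(precision=4,suppress=True)
for n in("top","scene"):
    cv2.imwrite(f"pics/{n}0.png",ctrl.read_camera(n)); print(n,ctrl.camera_params(n))
print(ctrl.camera_params("wrist"))
print(ctrl.current_t(),ctrl.current_eef_rot())
E
```

```text
top {'fx': 502.6818787410443, 'fy': 502.6818787410443, 'cx': 318.9339801579402, 'cy': 197.32953057938326, 'pose': array([[ 0.0282,  0.9888, -0.1464,  0.4106],
       [-0.9996,  0.0281, -0.0026,  0.0419],
       [ 0.0016,  0.1464,  0.9892,  1.1446],
       [ 0.    ,  0.    ,  0.    ,  1.    ]])}
scene {'fx': 491.4990203457575, 'fy': 491.4990203457575, 'cx': 316.87939030385655, 'cy': 191.87611668583767, 'pose': array([[-0.7036, -0.5765,  0.4155,  0.9822],
       [ 0.7105, -0.5793,  0.3994,  0.4448],
       [ 0.0104,  0.5762,  0.8172,  0.924 ],
       [ 0.    ,  0.    ,  0.    ,  1.    ]])}
{'fx': 293.85514680348723, 'fy': 293.85514680348723, 'cx': 321.4233148314368, 'cy': 206.14679063725492, 'T_tool_cam': array([[ 1.    , -0.001 ,  0.0007, -0.0011],
       [ 0.0009,  0.2519, -0.9678, -0.1706],
       [ 0.0008,  0.9678,  0.2519,  0.0703],
       [ 0.    ,  0.    ,  0.    ,  1.    ]])}
0.1 [[ 0.3975 -0.0005 -0.9176]
 [ 0.9176 -0.001   0.3975]
 [-0.0011 -1.      0.0001]]
```

View pics/top0.png

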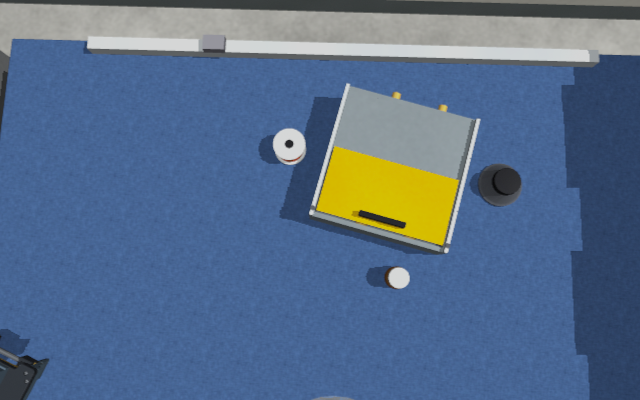

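View pics/scene0.png

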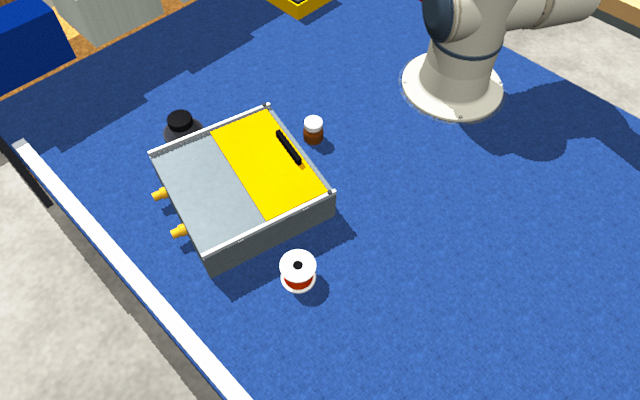

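Top view: yellow cover with corners near (317,208), (441,243), (458,180) and (334,150), and the rib at (382,219). The spool is at (290,147), the speaker at (502,184) and the jar at (398,278). The box is yawed about -14°. The scene view agrees.

```bash
cat > h.py <<'E'
from bench import ctrl
import cv2,numpy as np
np.set_printoptions(precision=4,suppress=True)
def cam(n):
    p=ctrl.camera_params(n)
    if n=="wrist":
        T=np.eye(4);T[:3,:3]=ctrl.current_eef_rot();T[:3,3]=ctrl.current_tool_pos();p["pose"]=T@p["T_tool_cam"]
    return p
def ray(p,uv,z):
    uv=np.atleast_2d(uv).astype(float)
    d=np.c_[(uv[:,0]-p["cx"])/p["fx"],-(uv[:,1]-p["cy"])/p["fy"],-np.ones(len(uv))]@p["pose"][:3,:3].T
    o=p["pose"][:3,3]; return o+d*((z-o[2])/d[:,2])[:,None]
def mask(im,lo,hi):
    return cv2.inRange(cv2.cvtColor(im,cv2.COLOR_BGR2HSV),lo,hi)
def big(m):
    c=cv2.findContours(m,cv2.RETR_EXTERNAL,cv2.CHAIN_APPROX_NONE)[0]
    return max(c,key=cv2.contourArea)[:,0]
YEL=((22,150,80),(35,255,255))
def rect(p,c,z):
    P=ray(p,c,z)[:,:2]; r=cv2.minAreaRect((P*1000).astype(np.float32)); return r
E
python3 - <<'E'
from h import *
for n in("top","scene"):
    im=ctrl.read_camera(n);p=cam(n)
    m=cv2.morphologyEx(mask(im,*YEL),cv2.MORPH_OPEN,np.ones((3,3)))
    c=big(m); print(n,"cover",rect(p,c,.091),np.round(cv2.boxPoints(rect(p,c,.091))))
    hull=np.zeros(m.shape,np.uint8);cv2.fillPoly(hull,[cv2.convexHull(c)],255);hull=cv2.erode(hull,np.ones((3,3)))
    d=hull&mask(im,(0,0,0),(180,255,60)); c=big(d); print(" rib(top plane)",rect(p,c,.111))
E
```

```text
top cover ((575.4129638671875, -99.83456420898438), (276.0888977050781, 145.62001037597656), 75.80908203125) [[ 471. -216.]
 [ 612. -252.]
 [ 680.   16.]
 [ 539.   52.]]
 rib(top plane) ((522.3020629882812, -85.80489349365234), (96.8612289428711, 11.174482345581055), 75.85354614257812)
scene cover ((576.3685302734375, -100.30229187011719), (276.9989318847656, 145.83567810058594), 75.70275115966797) [[ 472. -217.]
 [ 613. -253.]
 [ 681.   16.]
 [ 540.   52.]]
 rib(top plane) ((528.5015258789062, -80.07882690429688), (107.78562927246094, 13.344432830810547), 75.92698669433594)
```

```bash
cat >> h.py <<'E'
yaw=np.radians(-14.25); ex=np.array([np.cos(yaw),np.sin(yaw),0]); ey=np.array([-ex[1],ex[0],0]); O=np.array([.6365,-.1155,0])
def W(x,y,z): return O+ex*x/1e3+ey*y/1e3+np.array([0,0,z/1e3])
def box(P): d=(np.atleast_2d(P)-O)*1e3; return np.c_[d@ex,d@ey,d[:,2]]
def ori(push):
    z=-push/np.linalg.norm(push); y=np.array([0,0,-1.]); return np.c_[np.cross(y,z),y,z]
E
python3 - <<'E'
from h import *
R=ori(ex)
print(ctrl.ik(W(-165,0,180),R),ctrl.ik(W(-95,-97,70),ori(ey)),ctrl.ik(W(-95,15,70),ori(ey)),ctrl.ik(W(-70,-25,70),ori(ex)))
ctrl.command_gripper(0.0)
ctrl.goto(W(-165,0,180),R)
ctrl.move_l(W(-165,0,98),vel=.1)
print(ctrl.current_contact_force())
hit=ctrl.move_l(W(6,0,98),vel=.06,contact_N=14)
print(hit,box(ctrl.current_tool_pos()),ctrl.current_contact_force(),ctrl.current_t())
im=ctrl.read_camera("top");cv2.imwrite("pics/top1.png",cv2.resize(im[60:290,240:560],None,fx=2.4,fy=2.4))
E
```

```text
[-16.0265  19.3065  99.2227  -0.      61.4708 -91.7765] [-25.8645  33.081   96.0366  -0.      50.8824 168.3855] None [-18.2283  34.4346  92.7272  -0.      52.8382 -93.9783]
[0.5932 0.7305 0.2335]
True [[-8.3043  0.0765 97.2731]] [-0.3568 -0.65   -0.0715] 7.2833
```

View pics/top1.png

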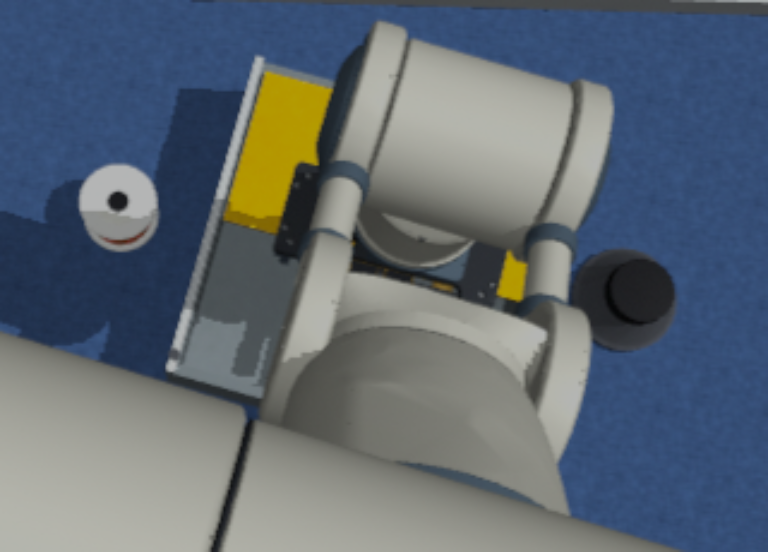

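The cover is back near its stop; the arm hides the rest. I'll back off, rise, and use the wrist camera to check the cover and handles.

Run:
```python
from h import *
ctrl.move_l(W(-25,0,98),vel=.1)
ctrl.move_l(W(-130,0,230),vel=.25)
p=cam("wrist"); im=ctrl.read_camera("wrist"); np.savez("w1.npz",im=im,**{k:p[k] for k in("fx","fy","cx","cy","pose")})
cv2.imwrite("pics/w1.png",im)
for nm,lo,hi in(("red",(0,130,60),(8,255,255)),("blue",(95,120,60),(125,255,255))):
    m=mask(im,lo,hi)
    for c in cv2.findContours(m,cv2.RETR_EXTERNAL,cv2.CHAIN_APPROX_NONE)[0]:
        if cv2.contourArea(c)>150:
            r=cv2.minAreaRect(np.float32(box(ray(p,c[:,0],.080))[:,:2])); print(nm,cv2.contourArea(c),c[:,0].mean(0),r)
m=mask(im,*YEL)
c=big(m);b=box(ray(p,c,.091)); print("cover min x",np.percentile(b[:,0],[0,2,10]),"y",b[:,1].min(),b[:,1].max())
print(ctrl.current_t())
```

```text
red 240.0 [352.15  222.325] ((-98.09612274169922, 34.05323028564453), (32.24941635131836, 12.594263076782227), 0.05906642600893974)
blue 2089.5 [489.0412 311.9383] ((13.847567558288574, 205.0543975830078), (55.96596145629883, 97.4823226928711), 0.07039003819227219)
blue 267.5 [264.4058 223.5072] ((-97.62866973876953, -66.52197265625), (12.596013069152832, 33.79291534423828), 80.36770629882812)
blue 137903.0 [320.4758 126.9768] ((-183.72271728515625, -3.799835205078125), (273.8292236328125, 756.3382568359375), 0.062214404344558716)
cover min x [ 8.8402  8.9135 10.8029] y -1.765636080232886 113.58865693455928
8.5167
```

View pics/w1.png

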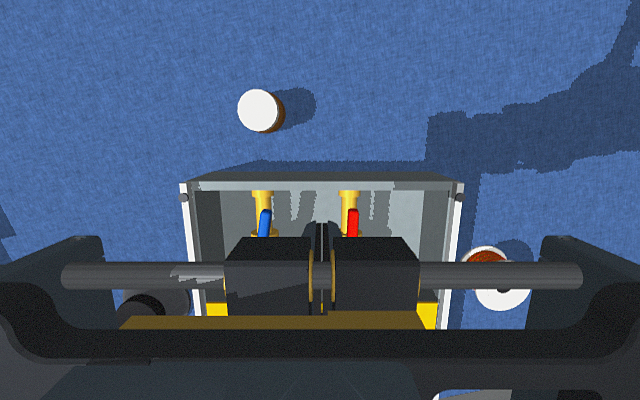

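The wrist view shows the red handle at (352,222), box y≈+35, near 0 rad. Blue is at (264,223), box y≈-75, about 9° off. The gripper hides the cover edge, so I'll swing the arm clear and measure that from the fixed cameras.

```bash
cat >> h.py <<'E'
def survey(tag):
    out=[]
    for n in("top","scene"):
        im=ctrl.read_camera(n);p=cam(n);cv2.imwrite(f"pics/{n}{tag}.png",im)
        m=cv2.morphologyEx(mask(im,*YEL),cv2.MORPH_OPEN,np.ones((3,3)))
        c=big(m); b=box(ray(p,c,.091)); r=cv2.minAreaRect(np.float32(b[:,:2])); print(n,"cover",r)
        for nm,lo,hi in(("red",(0,130,50),(8,255,255)),("blue",(100,200,120),(125,255,255))):
            mm=mask(im,lo,hi); yy,xx=np.nonzero(mm)
            if len(xx)==0: continue
            b=box(ray(p,np.c_[xx,yy],.080)); k=(b[:,0]>-125)&(b[:,0]<0)&(abs(b[:,1])<130)
            s=np.zeros_like(mm); s[yy[k],xx[k]]=255
            if s.any():
                c=big(s)
                if len(c)>4: print("  ",nm,cv2.minAreaRect(np.float32(box(ray(p,c,.080))[:,:2])))
    print(ctrl.current_t())
E
python3 - <<'E'
from h import *
q=np.array(ctrl.current_q()); q[0]=50; ctrl.movej(q)
survey(2)
a=cv2.imread("pics/top2.png")[60:290,260:540];b=cv2.imread("pics/scene2.png")[70:300,120:400]
cv2.imwrite("pics/c2.png",cv2.resize(np.vstack([a,b]),None,fx=1.3,fy=1.3) if 0 else cv2.resize(np.hstack([a,b]),None,fx=1.42,fy=1.42))
E
```

```text
top cover ((60.26487731933594, 0.0439300537109375), (162.46617126464844, 275.43115234375), 0.08435189723968506)
   red ((-74.56394958496094, 33.45234298706055), (75.07293701171875, 20.62517547607422), 3.5623860359191895)
   blue ((-81.3709487915039, -65.46063232421875), (7.428499698638916, 58.76176834106445), 84.8128890991211)
scene cover ((56.8974723815918, -0.3181915283203125), (171.37586975097656, 277.0935363769531), 0.09146172553300858)
   red ((-71.58028411865234, 37.58991622924805), (79.61602020263672, 33.40028381347656), 5.271603584289551)
   blue ((-72.21365356445312, -66.29158782958984), (20.550046920776367, 73.8179702758789), 75.65379333496094)
10.6417
```

View pics/c2.png

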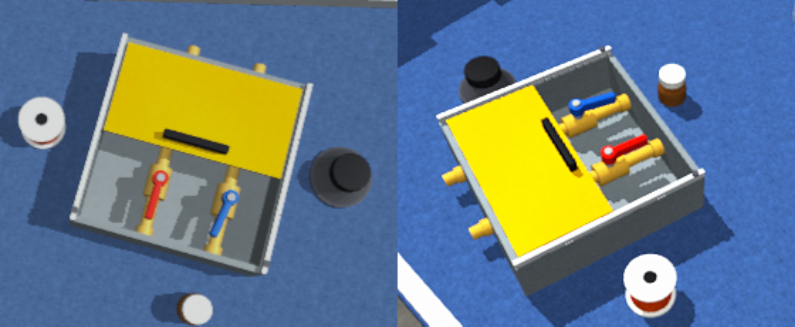

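Run:
```python
from h import *
for n in("top","scene"):
  for t in(0,2):
    im=cv2.imread(f"pics/{n}{t}.png");p=cam(n)
    m=mask(im,*YEL); yy,xx=np.nonzero(m); b=box(ray(p,np.c_[xx,yy],.091))
    r=[]
    for s in(-1,1):
        k=(b[:,1]*s>75)&(b[:,1]*s<125)&(b[:,0]>-145)
        if t==2:k&=b[:,0]>-10
        e=b[k]; bins=np.round(e[:,1]/4)
        r.append([np.median([f(e[bins==i,0]) for i in np.unique(bins)]) for f in(np.min,np.max)])
    print(n,t,np.array(r))
```

```text
top 0 [[-133.9328    8.7606]
 [-133.899     8.6846]]
top 2 [[ -2.3494 140.9081]
 [ -2.3847 140.4277]]
scene 0 [[-133.0711    9.3541]
 [-133.6564    9.9149]]
scene 2 [[ -2.7983 141.2707]
 [ -2.2334 141.7798]]
```

Both cameras give a travel of 131.7 mm, and the finger half-width (16 mm) at the stop pose agrees. The first push tripped about 3 mm short of the stop, so I'll push again more slowly with a higher limit.

Run:
```python
from h import *
R=ori(ex)
ctrl.goto(W(-40,0,150),R)
ctrl.move_l(W(-40,0,98),vel=.1)
ctrl.move_l(W(-14,0,98),vel=.08)
f0=np.array(ctrl.current_contact_force())
hit=ctrl.move_l(W(8,0,98),vel=.03,contact_N=25)
print(hit,box(ctrl.current_tool_pos()),np.array(ctrl.current_contact_force())-f0,ctrl.current_t())
ctrl.move_l(W(-25,0,98),vel=.1)
ctrl.move_l(W(-80,0,180),vel=.2)
q=np.array(ctrl.current_q()); q[0]=45; ctrl.movej(q)
for n in("top","scene"):
    im=ctrl.read_camera(n);cv2.imwrite(f"pics/{n}3.png",im);p=cam(n)
    m=mask(im,*YEL); yy,xx=np.nonzero(m); b=box(ray(p,np.c_[xx,yy],.091))
    for s in(-1,1):
        k=(b[:,1]*s>75)&(b[:,1]*s<125)&(b[:,0]>-10); e=b[k]; bins=np.round(e[:,1]/4)
        print(n,[np.median([f(e[bins==i,0]) for i in np.unique(bins)]) for f in(np.min,np.max)])
# handle lines from top image
im=cv2.imread("pics/top3.png");p=cam("top")
cv2.imwrite("pics/c3.png",cv2.resize(im[150:260,310:460],None,fx=5,fy=5))
print(ctrl.current_t())
for a in(0,30,60,93):
    a=np.radians(a); print(ctrl.ik(W(-93,0,66),-ori(ey)*[1,-1,1]), ctrl.ik(W(-67,83,66),-ori(ex)*[1,-1,1])); break
```

```text
True [[-8.2513  0.0338 97.4324]] [-0.453  -0.3396  1.9691] 14.4333
top [np.float64(-2.349384918604932), np.float64(140.90813360042839)]
top [np.float64(-2.3993360350718103), np.float64(140.42773837778734)]
scene [np.float64(-2.7358032848734006), np.float64(141.2706630491585)]
scene [np.float64(-2.2333703166306735), np.float64(141.7798264752354)]
17.5583
[-15.7943  33.506   96.0157  -0.      50.4784  -1.5443] [-7.5712 35.7614 90.4498 -0.     53.7889 96.6788]
```

View pics/c3.png

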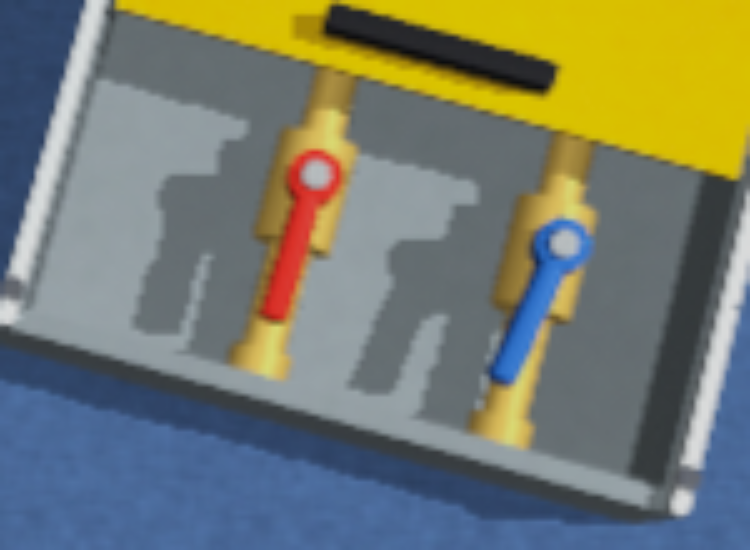

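The finger stopped at the same place under 25 N, so the cover is at its hard stop and had started about 3 mm open. That shifts the box origin by -3 mm. The crop shows red near 0 and blue about 9°. Next I'll check the pivots, then push red along its arc.

```bash
sed -i '/^O=\|; O=/s/$/; O=O-.003*ex/' h.py
python3 - <<'E'
from h import *
p=cam("top"); print(box(ray(p,[[373.2,184.8],[423,198.4]],.080)))
def pose(th,r=46,d=22,z=66):
    a=np.radians(th);s,c=np.sin(a),np.cos(a)
    P=W(-45-r*c-d*s,35+r*s-d*c,z); n=ex*s+ey*c
    R=ori(-n); return P,R      # tool z along the push
P,R=pose(0,d=37,z=180); ctrl.goto(P,R)
ctrl.move_l(pose(0,d=37)[0],vel=.12)
f0=np.array(ctrl.current_contact_force()); print(f0,ctrl.current_t())
for th in [0,*range(10,91,10),97]:
    P,R=pose(th)
    hit=ctrl.move_l(P,vel=.04,ori=R,contact_N=12)
    f=np.array(ctrl.current_contact_force())-f0
    print(th,hit,box(ctrl.current_tool_pos()),f,round(ctrl.current_t(),2))
    if hit: break
E
```

```text
[[-44.6372  33.7363  80.    ]
 [-44.0001 -76.4579  80.    ]]
[-0.2676 -1.0578  0.2085] 20.7
0 False [[-90.9959  13.3001  66.0518]] [ 0.546   0.8166 -0.473 ] 21.23
10 False [[-94.1271  21.2555  65.9656]] [-0.2557  0.7104  0.0117] 21.6
20 False [[-95.7175  29.97    65.9644]] [-0.1655  0.9516 -0.8237] 21.98
30 False [[-95.8187  38.8292  65.9687]] [-0.3926  0.9505  0.4219] 22.35
40 False [[-94.3965  47.5836  65.9569]] [-0.1103  1.6889 -0.4932] 22.73
50 False [[-91.4022  55.9505  65.9465]] [-0.5601  0.822  -0.4254] 23.1
60 False [[-87.0639  63.6741  65.9531]] [ 1.0716  1.1552 -1.027 ] 23.48
70 False [[-81.3844  70.5199  65.9931]] [-0.1418  2.015  -0.124 ] 23.85
80 False [[-74.6114  76.3236  65.9943]] [-0.7162  1.4062 -1.1591] 24.23
90 False [[-67.5504  80.8121  65.8785]] [-3.1499  1.6542 -1.4706] 24.6
97 True [[-68.1901  82.6815  64.7176]] [-4.3217  1.8671  3.4142] 24.81
```

Run:
```python
from h import *
P=box(ctrl.current_tool_pos())[0]
ctrl.move_l(W(P[0]-12,P[1],66),vel=.08)
ctrl.move_l(W(P[0]-12,P[1],200),vel=.2)
q=np.array(ctrl.current_q()); q[0]=50; ctrl.movej(q)
survey(4)
a=cv2.imread("pics/top4.png"); s=cv2.imread("pics/scene4.png")
cv2.imwrite("pics/c4.png",np.hstack([cv2.resize(a[130:260,310:480],None,fx=3,fy=3),cv2.resize(s[100:230,230:330],None,fx=2.8,fy=3)]))
a0=cv2.imread("pics/top0.png")
for nm,x,y in(("spool",290,147),("spk",502,184),("jar",398,278)):
    w=np.s_[y-28:y+28,x-28:x+28]; print(nm,cv2.phaseCorrelate(np.float32(cv2.cvtColor(a0[w],6)),np.float32(cv2.cvtColor(a[w],6))))
```

```text
top cover ((63.26487731933594, 0.0439300537109375), (162.46617126464844, 275.43115234375), 0.08435189723968506)
   red ((-48.21930694580078, 61.448951721191406), (23.052257537841797, 73.4864273071289), 5.570894241333008)
   blue ((-77.24748229980469, -64.61148071289062), (6.238559722900391, 60.83980941772461), 85.50504302978516)
scene cover ((59.8974723815918, -0.3181915283203125), (171.37586975097656, 277.0935363769531), 0.09146172553300858)
   red ((-41.15403747558594, 64.90751647949219), (85.06255340576172, 23.505830764770508), 84.16132354736328)
   blue ((-69.22894287109375, -66.60285949707031), (24.524986267089844, 72.96428680419922), 71.6647720336914)
28.0333
spool ((0.007556048539473892, -0.002806055650658834), 0.9949763871894942)
spk ((0.04092241180066836, 0.008063545255019733), 1.002328286435869)
jar ((-0.006792016394719269, 0.01034504149194504), 0.9989346551895142)
```

View pics/c4.png

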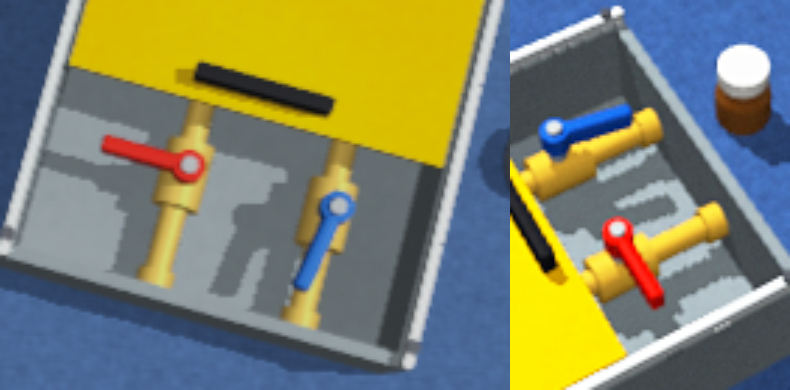

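The red handle lies across its pipe, parallel to the cover edge (14.8° against 15.2° in the image). Blue and the bystanders have not moved. I'll confirm the hard stop with one firmer straight push on the handle, then measure the angle.

```bash
cat > ang.py <<'E'
from h import *
def ang(t):
    for n in("top","scene"):
        im=cv2.imread(f"pics/{n}{t}.png");p=cam(n)
        yy,xx=np.nonzero(mask(im,(0,130,50),(8,255,255))); b=box(ray(p,np.c_[xx,yy],.080))
        k=(b[:,1]>50)&(b[:,1]<110)&(abs(b[:,0]+45)<25); vx,vy,_,_=cv2.fitLine(np.float32(b[k,:2]),cv2.DIST_HUBER,0,.01,.01).ravel()
        print(n,"angle",np.degrees(np.arctan2(abs(vy),-vx*np.sign(vy))),b[k,0].mean())
E
python3 - <<'E'
from ang import *
ang(4)
R=ori(-ex)
ctrl.goto(W(-85,82,150),R); ctrl.move_l(W(-85,82,66),vel=.12)
ctrl.move_l(W(-71,82,66),vel=.08)
hit=ctrl.move_l(W(-58,82,66),vel=.025,contact_N=22)
print(hit,box(ctrl.current_tool_pos()),ctrl.current_contact_force(),ctrl.current_t())
ctrl.move_l(W(-85,82,66),vel=.1); ctrl.move_l(W(-85,82,200),vel=.25)
q=np.array(ctrl.current_q()); q[0]=50; ctrl.movej(q)
survey(5); ang(5)
E
```

```text
top angle 90.339584 -45.624975351916746
scene angle 90.08977 -42.05393513391313
True [[-67.6462  82.0126  65.2943]] [-2.076   0.5063  1.2515] 31.5583
top cover ((63.26487731933594, 0.0439300537109375), (162.46617126464844, 275.43115234375), 0.08435189723968506)
   red ((-48.21930694580078, 61.448951721191406), (23.052257537841797, 73.4864273071289), 5.570894241333008)
   blue ((-76.87298583984375, -64.60502624511719), (6.166993618011475, 61.58550262451172), 85.50504302978516)
scene cover ((59.89753341674805, -0.3574371337890625), (171.37586975097656, 277.0150451660156), 0.09146172553300858)
   red ((-41.125144958496094, 65.19007873535156), (85.630615234375, 23.505830764770508), 84.16132354736328)
   blue ((-69.22894287109375, -66.60285949707031), (24.524986267089844, 72.96428680419922), 71.6647720336914)
34.65
top angle 90.80152 -45.725119264830674
scene angle 90.276184 -42.02709602170412
```

The handle is at its stop: 90° in both views, and 22 N did not move it. The arm is clear, so I'm handing in.

```bash
python3 -c "
from bench import ctrl
ctrl.sign_off(); print(ctrl.current_t())"
```

```text
the job is handed in; nothing more can be done
the job is handed in; nothing more can be done
```

The bench air is shut off: the yellow cover is fully back and the red handle lies across its pipe at its stop. I pushed both with closed fingers only, and handed in at about 34.7 s of the 48 s allowed, with the arm clear.

- **Cover:** the first push moved it 131.7 mm in both cameras, about 3 mm less than the full travel. A second push at 25 N stopped at the same place, so I take that as the hard stop. The cover had probably started about 3 mm open, and moving the box origin by that amount put the pivots within 2 mm of where they should be.
- **Red handle:** it reads 90–91° in both cameras. A second push at 22 N did not turn it further.
- **Left alone:** the spool, loudspeaker and jar showed no shift (under 0.05 px in the top view) after the main handle push. The blue handle read the same at the end, still about 9° off, as it was when first seen.
- **Disagreement:** the two cameras differ by about 3.5 mm on where the red handle's centre line lies. I put that down to the side of the bar showing in the scene view. Their angles agree within about 0.5°.

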